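# Fit the reading lamp elbow to its clamped socket

### The arm

A 7-joint arm with a two-finger parallel gripper is mounted at the origin on the work surface. World frame = base frame: x ahead of the robot, y to its left, z up, the work surface at z = 0. Lengths are in mm, angles in rad, forces in N, time in s.
With the tool pointing down it reaches from about 400 to 875 mm from the base axis. Payload 4.4 kg.
Tool frame: the origin (TCP) lies midway between the tips of the shut fingers; the grasp point (between the pads) lies 19 mm behind it; z points along the fingers, y is the line along which they close (so a half turn about z gives the same grasp; the last joint's range is limited). The gripper opens to 85 mm and grips with 20 to 120 N. Pads are 22 mm wide; open, the fingers measure 114 mm over their backs; the gripper's body (76 mm by 85 mm) begins 54 mm behind the grasp point. The pads swing forward as they close: fully open they stand 13 mm farther back than shut.
Start: joints at [1.247, 0.628, 0.038, 1.517, -0.027, 0.996, -0.02], TCP at [165.747, -628.527, 231.313] pointing down, gripper open.
Joint ranges: [-3.06, 3.06], [-0.37, 2.12], [-1.25, 1.32], [0.18, 2.47], [-1.1, 4.24], [0.23, 1.98], [-2.94, 2.94]. Speed limits (rad/s): [2.57, 2.57, 3.14, 3.14, 3.14, 3.14, 3.14].

### API

Orientations are given as [roll, pitch, yaw] about the fixed x, y, z axes, in that order (R = Rz(yaw) Ry(pitch) Rx(roll)).
In Python, from cell import read_state, get_image, finish_job gives the robot as it stands.
- The arm moves only by the tool send_rows, never from a script. Its argument "series" is a list of rows, each an object of numbers: "ax", "ay", "az": the turn, a rotation vector about the tool's x, y, z in rad; "dx", "dy", "dz": the shift along the tool's x, y, z in cm; "hand": the closure, from 0 (fully open) to 1 (shut). In form: [{"ax": .., "ay": .., "az": .., "dx": .., "dy": .., "dz": .., "hand": ..}, ...]. A call has 1 to 10 rows; each row is the pose to reach, as a shift and turn from the pose commanded when the call began, along the tool's axes at that moment; what a row does not reach only later rows make up. A row lasts 1/10 s, in which the tool goes at most 50 mm and 8.59 degrees, less where a joint would pass 70% of its speed; a pose out of reach is approached as far as the arm can. A call with a gripper value outside its range is refused whole. The fingers move at their own pace and stop on an object; the grip force is fixed at half the most. Time passes only in rows, so rows that repeat a pose let the fingers close. It gives the time, the measured TCP pose, the force, the opening and the grip force at its end, in the units of the state.
- read_state(): the state, without advancing time (a new reading comes with each control period).
- get_image(name): name is "side" or "top" or "wrist"; returns a dict with "pixels" (420x560x3 uint8, red, green, blue), "mtx" (3x3 intrinsics, pixels), "R" (3x3) and "t" (3): a world point X has camera coordinates R X + t. Camera axes: x right, y down, z forward; pixel columns grow to the right and rows downward; lengths in mm; the calibration is good to about 2 mm. A picture is of the moment at which its call begins. There is no depth.
- finish_job(): hands the job in; it is judged then, once.
The state is a dict: "clock": time; "qpos": joint angles; "qd": joint speeds; "tau": joint torques, N m; "eef_pos": TCP position; "tool_rot": TCP orientation; "force": force on the tool from outside, world axes, zero at the start; "torque": the same for the moment, N m; "width": finger opening in mm; "gripper_force": force on a finger pad.
Only numpy, scipy, OpenCV 4.12 (cv2) and the standard library are available. Lean on these libraries where they do the work, as an engineer would, in place of code of your own. Each camera call takes 0.05 s, during which the arm holds its last target. There are 200 camera calls.

### The job

Pick up the loose brass reading-lamp elbow, set it upright into the brass socket clamped on the bedside top and screw it in clockwise until you feel the hidden rubber washer bite. Then turn it 30 degrees further, like one hour on a clock face, and stop: snug, never forced or overtightened. Let go of it and leave everything else where it is.

Things in the scene. Friction and masses are not known exactly. Their poses are not given: they have to be found in the camera images.
- elbow_grip (a point): centre of the square brass grip block, 36 x 36 x 44 mm, of the loose upright elbow (88 mm high, about 0.3 kg); on its axis, 66 mm above its foot, z up. Grasp across the y faces, which are clear. Below the block: flange 54 mm across with its underside 40 mm above the foot, then a round 39 mm barrel tapering to 30 mm over the last 6 mm.
- elbow_arm (a point): black outer end (24 mm across) of the elbow's level side arm, a steel bar 18 mm thick; the point is 68 mm from the elbow's axis towards its +x and 68 mm above its foot.
- elbow_lugs (a point): point on the elbow's axis at the height of its two thread lugs, 12 mm above its foot; axes as elbow_grip. The lugs are round pins 7 mm thick sticking out along the elbow's +x and -x (below the side arm and opposite) to 52 mm overall.
- socket_mouth (a point): centre of the socket's open mouth, top of its lip, 66 mm above the bedside top; axes as socket. The lip has a 42 mm bore and two slots 12 mm wide, towards the socket's +x and -x. The lugs drop in there with the elbow's x along the socket's x, either way round.
- thread_start (a point): on the socket's axis, 12 mm below the mouth: height of the lugs' centres when they rest on the thread's start. The coarse two-start thread draws the elbow down 6.5 mm per radian turned clockwise from above (6.5 mm per 57 degrees), with 1.5 mm up-and-down play, and ends about 120 degrees from the slots. Friction holds the elbow where it is left.
- washer_bore (a point): on the axis by the rubber washer, whose true depth is hidden: it bites anywhere from 20 to 85 degrees of turn from the slots. From there it pushes the elbow up by about 6 N per mm (0.6 N per degree): a hand leading the elbow down along the thread feels a rising upward push (0.3 to 0.6 N per degree), one letting it ride a rising torque.
- socket: fixed white base plate, 150 x 130 x 12 mm, with an upright brass socket, 68 mm outside, between two dark clamp jaws (48 mm high, clamp screw towards +y). Origin at the centre of the underside, on the socket's axis; z up. Black lines on the plate lie along its x axis, as the slots do.
- perfume: clear glass bottle with a brass cap, 48 mm across, 110 mm high; bystander; origin at the centre of its underside.
- amber_jar: amber glass jar with a black lid, 52 mm across, 45 mm high; bystander; origin at the centre of its underside.
- torch: blue pocket torch lying on its side, about 115 mm long, 36 mm thick at its head; bystander; origin at the centre of its underside.
- shade_ring: brass lampshade ring lying flat, outside 60 mm, inside 42 mm, 8 mm high; bystander; origin at the centre of its underside.
- screwdriver: screwdriver with a red handle lying flat, 170 mm long; bystander; origin at the centre of its underside.
Not all that is in view belongs to the job. Leave any blue look-alike of the part that bears elbow_grip alone.

How it is judged (in metres and radians):
On the way:
1. the lugs are down through the mouth's slots at the start of the thread, elbow upright (horizontal distance between elbow_lugs and socket_mouth below 0.004 m and z of elbow_lugs in the frame of socket below 0.0575 m and angle between elbow_grip's own z axis and vertical below 0.1 rad), for 0.2 s.
At the end, for the whole second after the job is handed in: elbow upright in the socket, within 4 mm of its axis, turned at least 23 degrees from the slots, at rest, and snug: thread and washer forces on it together 13 to 40 N, which is roughly 14 to 36 degrees of turn past the washer's bite (all of step 1 and angle between the x axis of elbow_grip and the x axis of socket, either way round above 0.4 rad and contact force between elbow and socket between 13 and 40 N and linear speed of elbow below 0.01 m/s); the robot touches nothing.
It fails at once if the elbow is forced or overtightened in the socket (contact force between elbow and socket above 55 N).
It fails at once if a bystander is disturbed (distance of any of perfume, amber_jar, torch, shade_ring, screwdriver from where it was at the start of the episode above 0.02 m).
It also fails if it takes over 67 s, if anything falls off the work surface, if the arm or the gripper's body presses on something with over 40 N, if the wrist force passes 120 N, or if a joint passes its speed limit or range.

## Working session

There is one attempt and no reset: what is moved stays moved. The work goes in short steps, Python scripts to look and compute and a tool call to move; the robot and the scene stay as the last step left them, time stands still between calls to the robot, and variables do not carry over. Pictures are saved under pics/ and viewed, at most 10 in all, crops included, and the job is handed in when it is done.

Besides the shell and the picture viewer there is one more tool, called after "Call:" in YAML: its name, and indented under it one key for each argument. send_rows: Moves the arm, as the interface text tells. Its arguments: {"type":"object","properties":{"series":{"type":"array","items":{"type":"object","properties":{"ax":{"type":"number"},"ay":{"type":"number"},"az":{"type":"number"},"dx":{"type":"number"},"dy":{"type":"number"},"dz":{"type":"number"},"hand":{"type":"number"}}}}},"required":["series"]}

```bash
mkdir -p pics
cat > h.py <<'E'
import numpy as np, cv2, pickle
from cell import *
def snap(n,f):
    d=get_image(n); d={k:np.array(v) for k,v in d.items()}
    pickle.dump(d,open(f'pics/{f}.pkl','wb')); cv2.imwrite(f'pics/{f}.png',d['pixels'][:,:,::-1]); return d
def ray(d,u,v,z):
    K,R,t=d['mtx'],d['R'],d['t']; c=-R.T@t; w=R.T@np.linalg.solve(K,[u,v,1.]); return c+w*(z-c[2])/w[2]
def proj(d,X):
    p=d['mtx']@(d['R']@np.array(X,float)+d['t']); return p[:2]/p[2]
E
python3 - <<'E'
from h import *
a=snap('top','t0'); b=snap('side','s0')
cv2.imwrite('pics/ts.png',cv2.resize(np.hstack([a['pixels'],b['pixels']])[:,:,::-1],None,fx=.7,fy=.7))
for d in(a,b): print(-d['R'].T@d['t'],d['R'].tolist(),d['mtx'].tolist())
print(read_state())
E
```

```text
[ 362.47793518   -7.886892   1109.63338778] [[0.0022975454696956676, -0.9999224233726322, -0.012242079946524105], [-0.9870233212852331, -0.00030196175900726416, -0.16057668591101232], [0.16056053227329092, 0.012452150645511181, -0.9869474451157058]] [[429.6061809436853, 0.0, 273.14755561305134], [0.0, 429.6061809436853, 210.03558235724063], [0.0, 0.0, 1.0]]
[502.12057216 637.63893722 653.10167417] [[-0.9991769335713099, -0.03441729301839266, -0.021468706535807677], [-0.007207383307791285, 0.6714609388640668, -0.7410048995827494], [0.03991878060373467, -0.740240270129282, -0.6711563405303108]] [[448.9631994810328, 0.0, 271.6885374216223], [0.0, 448.9631994810328, 215.03795319910702], [0.0, 0.0, 1.0]]
{'clock': 0.1, 'qpos': array([ 1.24724182,  0.62925063,  0.03845074,  1.51824838, -0.02699341,
        0.99627455, -0.01997491]), 'qd': array([-9.74951875e-04, -1.29724359e-03,  1.16148656e-03, -3.15197862e-03,
        1.32101447e-05,  4.53354210e-04,  4.41480546e-05]), 'tau': array([ 3.65626845e-03, -5.64526320e+01,  1.23042572e+00, -1.93969041e+01,
        1.11508474e-02,  5.52975500e-03, -6.55735178e-06]), 'eef_pos': array([ 165.57872781, -627.9982524 ,  230.48935941]), 'tool_rot': array([-3.13993005e+00,  2.48861580e-05,  2.57778814e-01]), 'force': array([-0.38454722,  0.31818377, -0.49002153]), 'torque': array([-0.04120248, -0.02431487, -0.010528  ]), 'gripper_force': 0.0, 'width': 85.29041317201528}
```

View pics/t0.png

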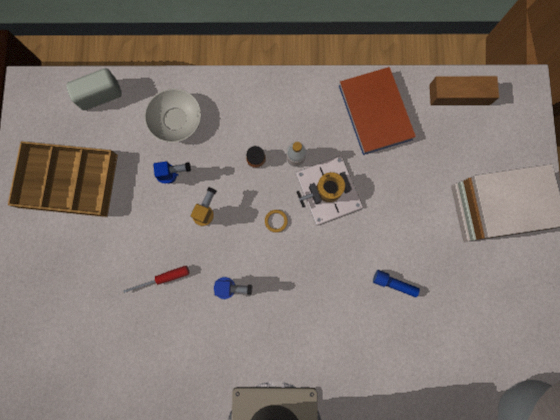

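View pics/s0.png

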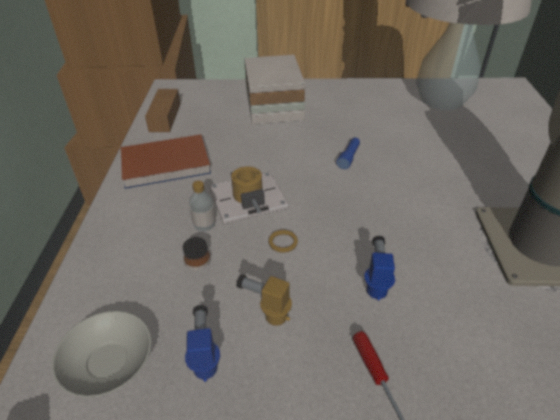

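Top: brass elbow (202,213), its arm end (210,191), socket (331,187) tilted plate. Blue look-alikes at (165,172) and (225,288). Now a closer crop.

Run:
```python
from h import *
a=pickle.load(open('pics/t0.pkl','rb'))['pixels'];b=pickle.load(open('pics/s0.pkl','rb'))['pixels']
def c(p,u,v,w,h,f): return cv2.resize(p[v:v+h,u:u+w],None,fx=f,fy=f,interpolation=cv2.INTER_CUBIC)
im=np.vstack([np.hstack([c(a,180,175,66,50,6),c(a,290,150,66,50,6)]),np.hstack([c(b,230,265,66,50,6),c(b,210,160,66,50,6)])])[:,:,::-1].copy()
cv2.imwrite('pics/c1.png',im)
```

```text
(no output)
```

View pics/c1.png

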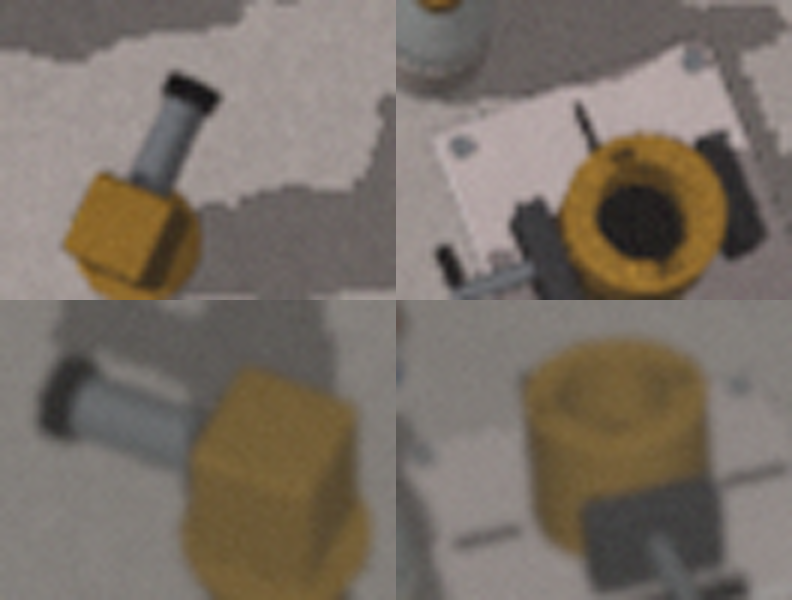

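Run:
```python
from h import *
a=pickle.load(open('pics/t0.pkl','rb'));b=pickle.load(open('pics/s0.pkl','rb'))
A=lambda x,y,z:ray(a,180+x/6,175+y/6,z)
S=lambda x,y,z:ray(a,290+(x-396)/6,150+y/6,z)
g=A(122,224,88);e=A(195,87,72);print('grip',g,'arm',e,np.hypot(*(e-g)[:2]),np.arctan2(*(e-g)[1::-1]))
m=S(646,216.5,66);print('mouth',m)
for p,q,z in [((597,150),(577,105),12),((672,265),(625,155),64)]:
  d=S(*q,z)-S(*p,z);print('sx',np.arctan2(d[1],d[0]))
l=S(577,105,12);d=l-m;print('line end',np.arctan2(d[1],d[0]))
print('side proj',proj(b,g),'vs',(230+275/6,265+115/6+0),proj(b,m),'vs',(210+(617-396)/6,160+90/6))
print('bystanders',ray(a,256,157,45),ray(a,297,147,110),ray(a,276,220,8))
```

```text
grip [523.01138661 180.66725333  88.        ] arm [582.64474398 155.18227847  72.        ] 64.85076139900181 -0.4038687862590721
mouth [ 592.48025278 -139.7029218    66.        ]
sx 0.3939075833242329
sx 0.37816060287743647
line end 0.3471390749009473
side proj [276.05465446 284.88091303] vs (275.8333333333333, 284.1666666666667) [248.19126486 174.63819   ] vs (246.83333333333334, 175.0)
bystanders [673.41800139  49.82646734  45.        ] [679.26207896 -52.49495598 110.        ] [515.56914063  -1.43112507   8.        ]
```

```bash
cat >> h.py <<'E'
from scipy.spatial.transform import Rotation as Ro
def goal(x,y,z,yaw):
    s=read_state(); R=Ro.from_euler('xyz',s['tool_rot']); G=Ro.from_euler('xyz',[np.pi,0,yaw])
    print('t%.1f'%s['clock'],'at',s['eef_pos'].round(1),s['tool_rot'].round(4),'F',s['force'].round(1),'q',s['qpos'].round(2),
     '\n d(cm)',(R.inv().apply(np.array([x,y,z])-s['eef_pos'])/10).round(3),'a',(R.inv()*G).as_rotvec().round(4))
E
python3 -c "
from h import *
goal(560,-300,300,1.758)"
```

```text
t0.1 at [ 165.6 -628.   230.5] [-3.1399  0.      0.2578] F [-0.4  0.3 -0.5] q [ 1.25  0.63  0.04  1.52 -0.03  1.   -0.02] 
 d(cm) [ 46.501 -21.672  -6.916] a [-1.4000e-03 -1.2000e-03 -1.5002e+00]
```

Call:
send_rows:
  series:
    - {"dx":46.5,"dy":-21.7,"dz":-6.9,"az":-1.5,"hand":0}
    - {"dx":46.5,"dy":-21.7,"dz":-6.9,"az":-1.5,"hand":0}
    - {"dx":46.5,"dy":-21.7,"dz":-6.9,"az":-1.5,"hand":0}
    - {"dx":46.5,"dy":-21.7,"dz":-6.9,"az":-1.5,"hand":0}
    - {"dx":46.5,"dy":-21.7,"dz":-6.9,"az":-1.5,"hand":0}
    - {"dx":46.5,"dy":-21.7,"dz":-6.9,"az":-1.5,"hand":0}
    - {"dx":46.5,"dy":-21.7,"dz":-6.9,"az":-1.5,"hand":0}
    - {"dx":46.5,"dy":-21.7,"dz":-6.9,"az":-1.5,"hand":0}
    - {"dx":46.5,"dy":-21.7,"dz":-6.9,"az":-1.5,"hand":0}
    - {"dx":46.5,"dy":-21.7,"dz":-6.9,"az":-1.5,"hand":0}

```text
invalid input at $.series[0]: expected keys ax, ay, az, dx, dy, dz, hand
```

```bash
python3 -c "
from h import *
goal(523,181,250,2.738)"
```

```text
t0.1 at [ 165.6 -628.   230.5] [-3.1399  0.      0.2578] F [-0.4  0.3 -0.5] q [ 1.25  0.63  0.04  1.52 -0.03  1.   -0.02] 
 d(cm) [ 55.185 -69.118  -1.838] a [-7.0000e-04 -2.1000e-03 -2.4802e+00]
```

Call:
send_rows:
  series:
    - {"ax":0,"ay":0,"dx":46.5,"dy":-21.7,"dz":-6.9,"az":-1.5,"hand":0}
    - {"ax":0,"ay":0,"dx":46.5,"dy":-21.7,"dz":-6.9,"az":-1.5,"hand":0}
    - {"ax":0,"ay":0,"dx":46.5,"dy":-21.7,"dz":-6.9,"az":-1.5,"hand":0}
    - {"ax":0,"ay":0,"dx":46.5,"dy":-21.7,"dz":-6.9,"az":-1.5,"hand":0}
    - {"ax":0,"ay":0,"dx":46.5,"dy":-21.7,"dz":-6.9,"az":-1.5,"hand":0}
    - {"ax":0,"ay":0,"dx":46.5,"dy":-21.7,"dz":-6.9,"az":-1.5,"hand":0}
    - {"ax":0,"ay":0,"dx":46.5,"dy":-21.7,"dz":-6.9,"az":-1.5,"hand":0}
    - {"ax":0,"ay":0,"dx":46.5,"dy":-21.7,"dz":-6.9,"az":-1.5,"hand":0}
    - {"ax":0,"ay":0,"dx":46.5,"dy":-21.7,"dz":-6.9,"az":-1.5,"hand":0}
    - {"ax":0,"ay":0,"dx":46.5,"dy":-21.7,"dz":-6.9,"az":-1.5,"hand":0}

```text
clock: 1.1
eef_pos: [547.5, -310.0, 298.0]
tool_rot: [-3.141, -0.0, 1.764]
force: [0.8, -0.3, -0.5]
width: 85.3
gripper_force: 0.0
```

```bash
python3 -c "
from h import *
goal(523,181,250,2.738)"
```

```text
t1.1 at [ 547.5 -310.   298. ] [-3.1410e+00 -1.0000e-04  1.7636e+00] F [ 0.8 -0.3 -0.5] q [ 0.71  0.56 -0.39  1.48  0.23  1.14  0.47] 
 d(cm) [48.663  7.007  4.8  ] a [-5.000e-04 -4.000e-04 -9.744e-01]
```

Call:
send_rows:
  series:
    - {"ax":0,"ay":0,"dx":48.6,"dy":7.0,"dz":4.8,"az":-0.98,"hand":0}
    - {"ax":0,"ay":0,"dx":48.6,"dy":7.0,"dz":4.8,"az":-0.98,"hand":0}
    - {"ax":0,"ay":0,"dx":48.6,"dy":7.0,"dz":4.8,"az":-0.98,"hand":0}
    - {"ax":0,"ay":0,"dx":48.6,"dy":7.0,"dz":4.8,"az":-0.98,"hand":0}
    - {"ax":0,"ay":0,"dx":48.6,"dy":7.0,"dz":4.8,"az":-0.98,"hand":0}
    - {"ax":0,"ay":0,"dx":48.6,"dy":7.0,"dz":4.8,"az":-0.98,"hand":0}
    - {"ax":0,"ay":0,"dx":48.6,"dy":7.0,"dz":4.8,"az":-0.98,"hand":0}
    - {"ax":0,"ay":0,"dx":48.6,"dy":7.0,"dz":4.8,"az":-0.98,"hand":0}
    - {"ax":0,"ay":0,"dx":48.6,"dy":7.0,"dz":4.8,"az":-0.98,"hand":0}
    - {"ax":0,"ay":0,"dx":48.6,"dy":7.0,"dz":4.8,"az":-0.98,"hand":0}

```text
clock: 2.1
eef_pos: [524.2, 181.6, 249.5]
tool_rot: [3.142, -0.001, 2.739]
force: [1.5, -0.5, -0.2]
width: 85.7
gripper_force: 0.0
```

Call:
send_rows:
  series:
    - {"ax":0,"ay":0,"dx":0,"dy":0,"dz":0,"az":0,"hand":0}
    - {"ax":0,"ay":0,"dx":0,"dy":0,"dz":0,"az":0,"hand":0}

```text
clock: 2.3
eef_pos: [524.3, 180.1, 249.5]
tool_rot: [-3.141, -0.001, 2.741]
force: [1.0, -0.8, 0.7]
width: 85.4
gripper_force: 0.0
```

```bash
python3 -c "
from h import *
goal(523,180.7,52,2.738)
d=snap('wrist','w1'); d2=snap('top','t1')
for p in [(523,180.7,88),(523,180.7,44),(585.6,154,68)]: print(proj(d,p))"
```

```text
t2.3 at [524.3 180.1 249.5] [-3.1407e+00 -8.0000e-04  2.7408e+00] F [ 1.  -0.8  0.7] q [ 0.06  0.54 -0.67  1.75  0.39  0.99  0.4 ] 
 d(cm) [1.2500e-01 1.8000e-02 1.9747e+01] a [-0.0009 -0.0008  0.0028]
[281.43367984 189.84421523]
[281.44165513 179.65261902]
[281.30648477 253.6165879 ]
```

View pics/w1.png

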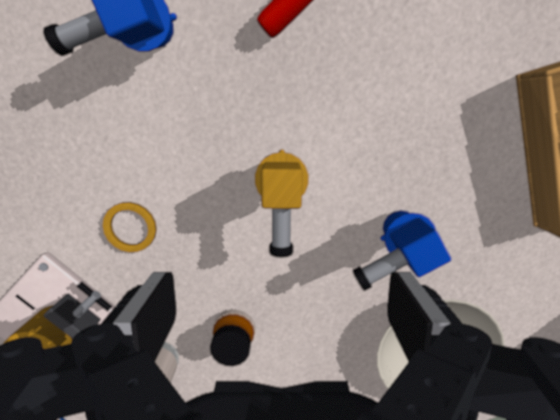

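Wrist view: elbow block centre (281,187), arm end (281,249), centred between the fingers and aligned with them.

Call:
send_rows:
  series:
    - {"ax":0,"ay":0,"dx":0.2,"dy":0,"dz":4,"az":0,"hand":0}
    - {"ax":0,"ay":0,"dx":0.2,"dy":0,"dz":8,"az":0,"hand":0}
    - {"ax":0,"ay":0,"dx":0.2,"dy":0,"dz":12,"az":0,"hand":0}
    - {"ax":0,"ay":0,"dx":0.2,"dy":0,"dz":15,"az":0,"hand":0}
    - {"ax":0,"ay":0,"dx":0.2,"dy":0,"dz":17,"az":0,"hand":0}
    - {"ax":0,"ay":0,"dx":0.2,"dy":0,"dz":18.5,"az":0,"hand":0}
    - {"ax":0,"ay":0,"dx":0.2,"dy":0,"dz":19.6,"az":0,"hand":0}
    - {"ax":0,"ay":0,"dx":0.2,"dy":0,"dz":19.6,"az":0,"hand":0}

```text
clock: 3.2
eef_pos: [522.9, 178.9, 53.1]
tool_rot: [-3.14, -0.001, 2.737]
force: [-0.9, 0.9, 0.2]
width: 85.2
gripper_force: 0.0
```

Call:
send_rows:
  series:
    - {"ax":0,"ay":0,"dx":0,"dy":0,"dz":0,"az":0,"hand":1}
    - {"ax":0,"ay":0,"dx":0,"dy":0,"dz":0,"az":0,"hand":1}
    - {"ax":0,"ay":0,"dx":0,"dy":0,"dz":0,"az":0,"hand":1}
    - {"ax":0,"ay":0,"dx":0,"dy":0,"dz":0,"az":0,"hand":1}
    - {"ax":0,"ay":0,"dx":0,"dy":0,"dz":0,"az":0,"hand":1}
    - {"ax":0,"ay":0,"dx":0,"dy":0,"dz":0,"az":0,"hand":1}
    - {"ax":0,"ay":0,"dx":0,"dy":0,"dz":0,"az":0,"hand":1}
    - {"ax":0,"ay":0,"dx":0,"dy":0,"dz":0,"az":0,"hand":1}

```text
clock: 4.0
eef_pos: [523.8, 180.2, 54.9]
tool_rot: [3.141, 0.001, 2.738]
force: [0.7, -0.8, 7.1]
width: 35.0
gripper_force: 60.2
```

Call:
send_rows:
  series:
    - {"ax":0,"ay":0,"dx":0,"dy":0,"dz":-1,"az":0,"hand":1}
    - {"ax":0,"ay":0,"dx":0,"dy":0,"dz":-4,"az":0,"hand":1}
    - {"ax":0,"ay":0,"dx":0,"dy":0,"dz":-8,"az":0,"hand":1}
    - {"ax":0,"ay":0,"dx":0,"dy":0,"dz":-12,"az":0,"hand":1}
    - {"ax":0,"ay":0,"dx":0,"dy":0,"dz":-16,"az":0,"hand":1}
    - {"ax":0,"ay":0,"dx":0,"dy":0,"dz":-19,"az":0,"hand":1}
    - {"ax":0,"ay":0,"dx":0,"dy":0,"dz":-19,"az":0,"hand":1}

```text
clock: 4.7
eef_pos: [525.0, 181.3, 248.3]
tool_rot: [3.136, 0.006, 2.738]
force: [0.8, -0.1, -3.7]
width: 35.3
gripper_force: 61.0
```

```bash
python3 -c "
from h import *
print(read_state()['force'],read_state()['torque'])
goal(592.5,-139.7,245,2.738+.778)"
```

```text
[ 0.78874076 -0.13860859 -3.68386042] [ 0.0044063  -0.00091204 -0.02457978]
t4.7 at [525.  181.3 248.3] [3.136  0.0056 2.7377] F [ 0.8 -0.1 -3.7] q [ 0.06  0.54 -0.68  1.76  0.4   0.98  0.39] 
 d(cm) [-18.823 -26.865   0.289] a [ 0.0031  0.0075 -0.7783]
```

Call:
send_rows:
  series:
    - {"ax":0,"ay":0,"dx":-2,"dy":-2.9,"dz":0,"az":-0.1,"hand":1}
    - {"ax":0,"ay":0,"dx":-5,"dy":-7,"dz":0,"az":-0.22,"hand":1}
    - {"ax":0,"ay":0,"dx":-7.6,"dy":-10.8,"dz":0,"az":-0.34,"hand":1}
    - {"ax":0,"ay":0,"dx":-10.2,"dy":-14.6,"dz":0,"az":-0.46,"hand":1}
    - {"ax":0,"ay":0,"dx":-12.8,"dy":-18.3,"dz":0,"az":-0.58,"hand":1}
    - {"ax":0,"ay":0,"dx":-15.4,"dy":-22,"dz":0,"az":-0.68,"hand":1}
    - {"ax":0,"ay":0,"dx":-17.4,"dy":-24.8,"dz":0,"az":-0.75,"hand":1}
    - {"ax":0,"ay":0,"dx":-18.8,"dy":-26.9,"dz":0,"az":-0.78,"hand":1}
    - {"ax":0,"ay":0,"dx":-18.8,"dy":-26.9,"dz":0,"az":-0.78,"hand":1}
    - {"ax":0,"ay":0,"dx":-18.8,"dy":-26.9,"dz":0,"az":-0.78,"hand":1}

```text
clock: 5.7
eef_pos: [589.0, -141.7, 242.3]
tool_rot: [3.139, -0.002, -2.767]
force: [0.1, 0.9, -3.6]
width: 35.1
gripper_force: 61.5
```

```bash
python3 -c "
from h import *
goal(592.5,-139.7,150,3.516)
d=snap('wrist','w2'); b=snap('side','s2');a=snap('top','t2')
s=read_state();R=Ro.from_euler('xyz',s['tool_rot']);p=s['eef_pos']
cv2.imwrite('pics/c2.png',np.hstack([d['pixels'][:,:,::-1],cv2.resize(b['pixels'][60:220,170:330],(420,420))[:,:240*0+420,::-1]])[:,:, :] [:, :] )
im=np.hstack([cv2.resize(d['pixels'],(460,345)),cv2.resize(b['pixels'][60:220,180:340],(340,345))])
cv2.imwrite('pics/c2.png',im[:,:,::-1])
print(proj(d,p+R.apply([0,0,-33])),proj(d,(592.5,-139.7,66)),proj(b,p))"
```

```text
t5.7 at [ 589.  -141.7  242.3] [ 3.1393e+00 -2.4000e-03 -2.7669e+00] F [ 0.1  0.9 -3.6] q [ 0.7   0.69 -0.87  1.61  0.57  1.12  1.62] 
 d(cm) [-0.418  0.037  9.231] a [ 0.0023 -0.0024  0.0003]
[286.44270947 326.82313409] [281.42697437 192.16618145] [244.29389496  99.83645316]
```

View pics/c2.png

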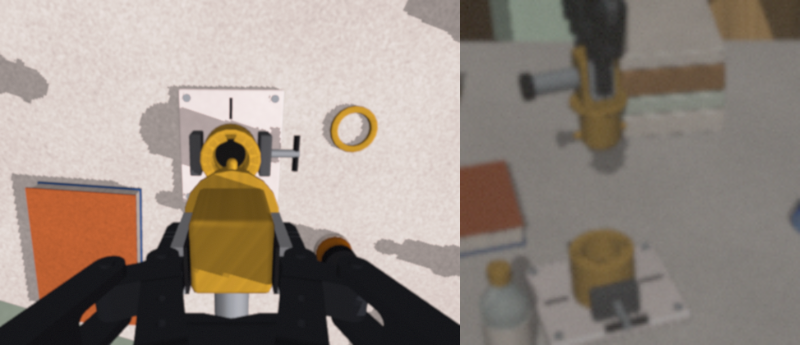

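```bash
python3 -c "
from h import *
d=pickle.load(open('pics/w2.pkl','rb'));im=d['pixels'][100:240,205:365,::-1]
cv2.imwrite('pics/c3.png',cv2.resize(im,(640,560),interpolation=cv2.INTER_CUBIC))
g=cv2.cvtColor(d['pixels'],cv2.COLOR_RGB2GRAY).astype(float)
for v in range(118,146,2):
  r=150-np.minimum(g[v,272:290],150); print(v,(r*np.arange(272,290)).sum()/max(r.sum(),1),r.sum().round())
"
```

```text
118 0.0 0.0
120 280.72972972972974 148.0
122 280.7371134020619 194.0
124 280.7421052631579 190.0
126 280.72872340425533 188.0
128 280.7340425531915 188.0
130 280.73298429319374 191.0
132 280.7165775401069 187.0
134 280.6536312849162 179.0
136 280.56976744186045 172.0
138 280.4754098360656 183.0
140 280.44444444444446 189.0
142 280.4385026737968 187.0
144 280.5 56.0
```

View pics/c3.png

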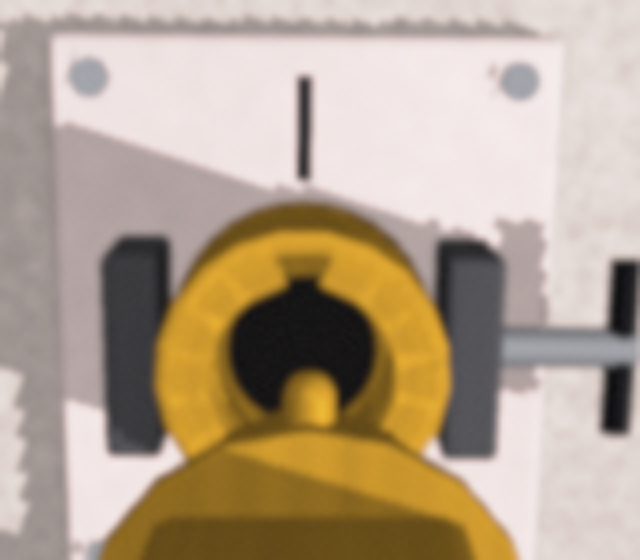

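Mouth ring centre at about (280.6,194) full-res, slot at top centre, line vertical at u=280.7 – the angle matches. Now the elbow's offset in the hand.

```bash
python3 -c "
from h import *
d=pickle.load(open('pics/w2.pkl','rb'));im=d['pixels'][190:390,190:370,::-1]
cv2.imwrite('pics/c4.png',cv2.resize(im,(540,600),interpolation=cv2.INTER_CUBIC))
s=read_state();R=Ro.from_euler('xyz',s['tool_rot']);p=s['eef_pos']
# elbow frame in tool: x_e=-x_t, y_e=y_t, z_e=-z_t ; foot at tool z=+54.9
T=lambda e:p+R.apply([-e[0],e[1],54.9-e[2]])
for n,e in dict(blktopA=(-18,-18,88),B=(-18,18,88),C=(18,18,88),D=(18,-18,88),botA=(-18,-18,44),botB=(-18,18,44),flange=(-27,0,44),lug=(-26,0,12),lugtop=(-26,0,15.5),armtop=(30,0,77),fl_l=(0,-27,44),fl_r=(0,27,44)).items():
  q=proj(d,T(e));print(n,q.round(1),'crop',((q-190)*3).round(0))
c=-d['R'].T@d['t'];print('cam in tool',R.inv().apply(c-p))
"
```

```text
blktopA [232. 280.] crop [126. 270.]
B [340.8 279.5] crop [452. 268.]
C [336.6 370.3] crop [440. 541.]
D [236.3 370.8] crop [139. 542.]
botA [244.7 234.2] crop [164. 133.]
botB [325.1 233.8] crop [405. 131.]
flange [284.9 214.8] crop [285.  74.]
lug [284.2 198.8] crop [283.  27.]
lugtop [284.3 200.5] crop [283.  32.]
armtop [286.1 376.2] crop [288. 559.]
fl_l [226.6 271. ] crop [110. 243.]
fl_r [343.5 270.4] crop [460. 241.]
cam in tool [  73.53753214   -1.58872107 -141.16327711]
```

View pics/c4.png

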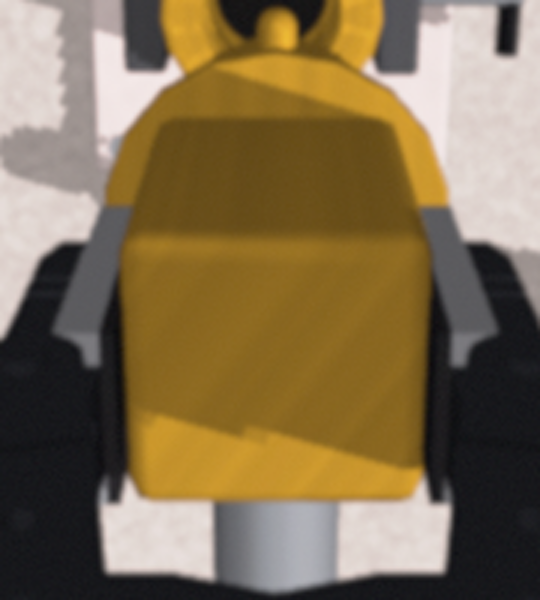

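```bash
cat > fit.py <<'E'
from h import *
from scipy.optimize import least_squares
d=pickle.load(open('pics/w2.pkl','rb'))
p=np.array([589.0,-141.7,242.3]);s=read_state();p=s['eef_pos'];R=Ro.from_euler('xyz',s['tool_rot'])
# edges: block top with ~1mm rounded edge
E=np.array([(-17.5,-17.7,88),(-17.5,17.7,88),(17.5,17.7,88),(17.5,-17.7,88),(-18,-18,44),(-18,18,44),(-27,0,43.5),(-26,0,13)],float)
O=np.array([(122,240),(428,240),(421,495),(134,495),(160,118),(392,118),(278,52),(278,8)])/3+190
def T(e,x): return p+R.apply(Ro.from_rotvec([0,x[3],x[4]]).apply(np.array([-e[:,0],e[:,1],54.9-e[:,2]]).T)+x[:3])
def f(x): return np.concatenate([(np.array([proj(d,q) for q in T(E,x)])-O).ravel()])
for m in(3,5):
  r=least_squares(lambda y:f(np.r_[y,np.zeros(5-m)]),np.zeros(m));print(r.x.round(3),r.fun.round(1),r.cost)
x=np.r_[r.x,np.zeros(5-m)]
# elbow axis at lug height and mouth, both via the wrist camera
lug=T(np.array([[0,0,12.]]),x)[0]; m=ray(d,280.6,194.2,66); foot=T(np.array([[0,0,0.]]),x)[0]
print('lug',lug,'foot',foot,'mouth',m,'mouth-lug',m-lug,'in tool',R.inv().apply(m-lug))
E
python3 fit.py
```

```text
[ 0.994 -1.342  6.273] [ 0.6  0.3  0.6 -0.2 -0.4  0.2  0.7  0.6 -0.3 -1.8  0.  -2.1 -0.9  1.1
 -1.   2. ] 8.29605583442222
[ 9.860e-01 -1.381e+00  6.346e+00  2.000e-03  5.000e-03] [ 0.8  0.2  0.7  0.2 -0.8  0.3  0.4  0.4 -0.2 -2.   0.1 -2.  -0.7  1.
 -0.9  1.8] 7.986042181234337
lug [ 589.28889973 -141.14698274  194.37264207] foot [ 589.25662721 -141.14489768  182.37268564] mouth [ 594.54002301 -139.70624044   66.        ] mouth-lug [   5.25112327    1.44074229 -128.37264207] in tool [ -5.48621896  -0.7506246  128.36870035]
```

Call:
send_rows:
  series:
    - {"ax":0,"ay":0,"dx":-0.5,"dy":-0.06,"dz":3,"az":0,"hand":1}
    - {"ax":0,"ay":0,"dx":-0.5,"dy":-0.06,"dz":6,"az":0,"hand":1}
    - {"ax":0,"ay":0,"dx":-0.5,"dy":-0.06,"dz":8.5,"az":0,"hand":1}
    - {"ax":0,"ay":0,"dx":-0.5,"dy":-0.06,"dz":10,"az":0,"hand":1}
    - {"ax":0,"ay":0,"dx":-0.5,"dy":-0.06,"dz":10.5,"az":0,"hand":1}
    - {"ax":0,"ay":0,"dx":-0.5,"dy":-0.06,"dz":10.5,"az":0,"hand":1}
    - {"ax":0,"ay":0,"dx":-0.5,"dy":-0.06,"dz":10.5,"az":0,"hand":1}

```text
clock: 6.55
eef_pos: [596.2, -139.7, 140.2]
tool_rot: [-3.141, 0.002, -2.765]
force: [-0.2, 0.9, -2.4]
width: 35.1
gripper_force: 61.3
```

```bash
python3 -c "
from h import *
goal(594,-139.7,130,3.516)
d=snap('wrist','w3'); b=snap('side','s3')
im=np.hstack([cv2.resize(d['pixels'][130:270,200:360],(460,402)),cv2.resize(b['pixels'][110:230,190:290],(335,402))])
cv2.imwrite('pics/c5.png',im[:,:,::-1])"
```

```text
t6.5 at [ 596.2 -139.7  140.2] [-3.1407e+00  2.1000e-03 -2.7650e+00] F [-0.2  0.9 -2.4] q [ 0.64  0.8  -0.79  1.7   0.69  0.93  1.53] 
 d(cm) [0.207 0.078 1.023] a [-0.0009  0.0021  0.0021]
```

View pics/c5.png

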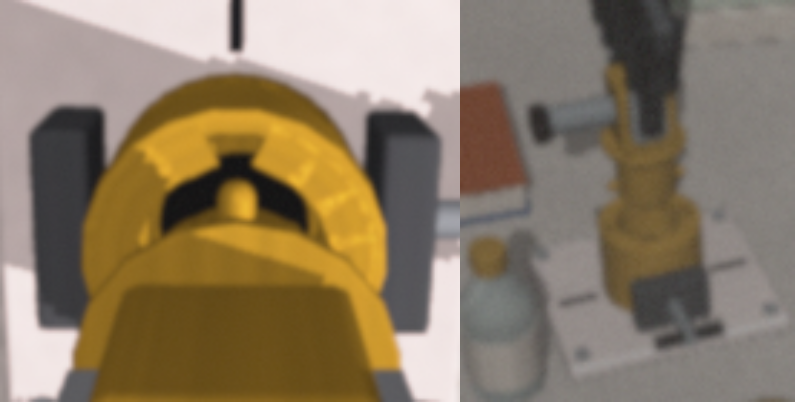

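Lug (236,195) lies in line with the slot (237,145), ring centre about (235,259) in the crop; side view shows the elbow just above the mouth, roughly centred.

```bash
python3 -c "
from h import *
d=pickle.load(open('pics/w3.pkl','rb'));s=read_state();p=s['eef_pos'];R=Ro.from_euler('xyz',s['tool_rot'])
print(p,s['tool_rot'])
o=np.array([1.0,-1.36,6.3])
T=lambda e:p+R.apply(np.array([-e[0],e[1],54.9-e[2]])+o)
print('lug pred',proj(d,T((-26,0,13))),'obs',200+236/2.875,130+180/2.875,' flange pred',proj(d,T((-27,0,43.5))),'obs v',130+223/2.875)
m=ray(d,200+234.5/2.875,130+259.5/2.875,66);l=T((0,0,0.))
print(m,l,R.inv().apply(m-l))
b=pickle.load(open('pics/s3.pkl','rb'))
for q in[m,l,T((0,27,40)),T((0,-27,40)),T((68,0,68))]: u=proj(b,q);print((u-[190,110])*3.35)
"
```

```text
[ 596.12001374 -139.96380623  140.31884505] [-3.14035651e+00  2.07367532e-03 -2.76544773e+00]
lug pred [278.25393901 190.90457728] obs 282.0869565217391 192.6086956521739  flange pred [277.74731953 204.09405541] obs v 207.56521739130434
[ 594.44150673 -140.22467013   66.        ] [ 595.83532973 -141.61980719   79.11863087] [ 0.81109327  1.8258165  13.11473018]
[191.97854494 216.03943544]
[188.79340393 198.34157071]
[198.10650583 169.97937371]
[172.69034329 123.92864876]
[ 74.27523827 131.03567107]
```

Call:
send_rows:
  series:
    - {"ax":0,"ay":0,"dx":0.15,"dy":0.04,"dz":0.3,"az":0,"hand":1}
    - {"ax":0,"ay":0,"dx":0.15,"dy":0.04,"dz":0.6,"az":0,"hand":1}
    - {"ax":0,"ay":0,"dx":0.15,"dy":0.04,"dz":0.9,"az":0,"hand":1}
    - {"ax":0,"ay":0,"dx":0.15,"dy":0.04,"dz":1.2,"az":0,"hand":1}
    - {"ax":0,"ay":0,"dx":0.15,"dy":0.04,"dz":1.5,"az":0,"hand":1}
    - {"ax":0,"ay":0,"dx":0.15,"dy":0.04,"dz":1.7,"az":0,"hand":1}
    - {"ax":0,"ay":0,"dx":0.15,"dy":0.04,"dz":1.7,"az":0,"hand":1}

```text
clock: 7.35
eef_pos: [593.4, -140.3, 121.5]
tool_rot: [3.141, -0.001, -2.765]
force: [-0.4, -0.5, -3.4]
width: 35.2
gripper_force: 61.3
```

```bash
python3 -c "
from h import *
s=read_state();print(s['eef_pos'],s['tool_rot'],s['force'],s['torque'])"
```

```text
[ 593.42271186 -140.25340877  121.54209554] [ 3.14128394e+00 -5.57030584e-04 -2.76542012e+00] [-0.4309585  -0.54238216 -3.39291219] [ 0.00699225  0.003988   -0.00533046]
```

Call:
send_rows:
  series:
    - {"ax":0,"ay":0,"dx":0,"dy":0,"dz":0.15,"az":0,"hand":1}
    - {"ax":0,"ay":0,"dx":0,"dy":0,"dz":0.3,"az":0,"hand":1}
    - {"ax":0,"ay":0,"dx":0,"dy":0,"dz":0.45,"az":0,"hand":1}
    - {"ax":0,"ay":0,"dx":0,"dy":0,"dz":0.6,"az":0,"hand":1}
    - {"ax":0,"ay":0,"dx":0,"dy":0,"dz":0.6,"az":0,"hand":1}

```text
clock: 7.85
eef_pos: [593.8, -140.2, 115.9]
tool_rot: [-3.142, 0.0, -2.765]
force: [1.8, 0.4, -2.0]
width: 35.3
gripper_force: 61.3
```

Call:
send_rows:
  series:
    - {"ax":0,"ay":0,"dx":0,"dy":0,"dz":0.15,"az":0,"hand":1}
    - {"ax":0,"ay":0,"dx":0,"dy":0,"dz":0.3,"az":0,"hand":1}
    - {"ax":0,"ay":0,"dx":0,"dy":0,"dz":0.45,"az":0,"hand":1}
    - {"ax":0,"ay":0,"dx":0,"dy":0,"dz":0.5,"az":0,"hand":1}
    - {"ax":0,"ay":0,"dx":0,"dy":0,"dz":0.5,"az":0,"hand":1}

```text
clock: 8.35
eef_pos: [594.5, -140.3, 111.1]
tool_rot: [-3.141, 0.002, -2.765]
force: [2.5, -1.0, -3.8]
width: 35.4
gripper_force: 61.3
```

Call:
send_rows:
  series:
    - {"ax":0,"ay":0,"dx":0,"dy":0,"dz":0.15,"az":0,"hand":1}
    - {"ax":0,"ay":0,"dx":0,"dy":0,"dz":0.2,"az":0,"hand":1}
    - {"ax":0,"ay":0,"dx":0,"dy":0,"dz":0.2,"az":0,"hand":1}

```text
clock: 8.65
eef_pos: [594.4, -140.3, 109.2]
tool_rot: [-3.141, 0.001, -2.765]
force: [4.0, -0.6, -2.0]
width: 35.3
gripper_force: 61.5
```

Call:
send_rows:
  series:
    - {"ax":0,"ay":0,"dx":-0.08,"dy":0,"dz":0.1,"az":0,"hand":1}
    - {"ax":0,"ay":0,"dx":-0.08,"dy":0,"dz":0.2,"az":0,"hand":1}
    - {"ax":0,"ay":0,"dx":-0.08,"dy":0,"dz":0.3,"az":0,"hand":1}
    - {"ax":0,"ay":0,"dx":-0.08,"dy":0,"dz":0.3,"az":0,"hand":1}

```text
clock: 9.05
eef_pos: [594.6, -140.2, 105.8]
tool_rot: [-3.141, 0.0, -2.766]
force: [3.7, -2.4, -3.1]
width: 35.2
gripper_force: 61.4
```

Call:
send_rows:
  series:
    - {"ax":0,"ay":0,"dx":0,"dy":0,"dz":0.1,"az":0,"hand":1}
    - {"ax":0,"ay":0,"dx":0,"dy":0,"dz":0.2,"az":0,"hand":1}
    - {"ax":0,"ay":0,"dx":0,"dy":0,"dz":0.2,"az":0,"hand":1}

```text
clock: 9.35
eef_pos: [594.6, -139.9, 103.9]
tool_rot: [-3.142, 0.0, -2.765]
force: [4.2, -2.4, -3.3]
width: 35.1
gripper_force: 61.5
```

Call:
send_rows:
  series:
    - {"ax":0,"ay":0,"dx":-0.05,"dy":0,"dz":0.1,"az":0,"hand":1}
    - {"ax":0,"ay":0,"dx":-0.05,"dy":0,"dz":0.15,"az":0,"hand":1}
    - {"ax":0,"ay":0,"dx":-0.05,"dy":0,"dz":0.15,"az":0,"hand":1}

```text
clock: 9.65
eef_pos: [594.7, -139.7, 102.3]
tool_rot: [3.141, -0.0, -2.765]
force: [3.9, -0.8, -2.6]
width: 35.4
gripper_force: 61.5
```

Call:
send_rows:
  series:
    - {"ax":0,"ay":0,"dx":0,"dy":0,"dz":0.1,"az":0,"hand":1}
    - {"ax":0,"ay":0,"dx":0,"dy":0,"dz":0.15,"az":0,"hand":1}
    - {"ax":0,"ay":0,"dx":0,"dy":0,"dz":0.15,"az":0,"hand":1}

```text
clock: 9.95
eef_pos: [594.7, -139.7, 100.8]
tool_rot: [3.141, -0.0, -2.765]
force: [3.9, -1.2, -2.1]
width: 35.5
gripper_force: 61.5
```

Call:
send_rows:
  series:
    - {"ax":0,"ay":0,"dx":0,"dy":0,"dz":0.1,"az":0,"hand":1}
    - {"ax":0,"ay":0,"dx":0,"dy":0,"dz":0.15,"az":0,"hand":1}
    - {"ax":0,"ay":0,"dx":0,"dy":0,"dz":0.15,"az":0,"hand":1}

```text
clock: 10.25
eef_pos: [594.7, -139.7, 99.3]
tool_rot: [3.141, -0.0, -2.765]
force: [3.0, -1.5, -2.7]
width: 35.2
gripper_force: 61.5
```

Call:
send_rows:
  series:
    - {"ax":0,"ay":0,"dx":0,"dy":0,"dz":0.1,"az":0,"hand":1}
    - {"ax":0,"ay":0,"dx":0,"dy":0,"dz":0.1,"az":0,"hand":1}

```text
clock: 10.45
eef_pos: [594.7, -139.7, 98.3]
tool_rot: [3.141, -0.0, -2.765]
force: [3.4, -0.9, -2.2]
width: 35.5
gripper_force: 61.5
```

Call:
send_rows:
  series:
    - {"ax":0,"ay":0,"dx":0,"dy":0,"dz":0.1,"az":0,"hand":1}
    - {"ax":0,"ay":0,"dx":0,"dy":0,"dz":0.1,"az":0,"hand":1}

```text
clock: 10.65
eef_pos: [594.7, -139.7, 97.4]
tool_rot: [3.141, -0.0, -2.765]
force: [3.1, -0.7, -2.8]
width: 35.3
gripper_force: 61.5
```

Call:
send_rows:
  series:
    - {"ax":0,"ay":0,"dx":0,"dy":0,"dz":0.08,"az":0,"hand":1}
    - {"ax":0,"ay":0,"dx":0,"dy":0,"dz":0.08,"az":0,"hand":1}

```text
clock: 10.85
eef_pos: [594.7, -139.7, 97.0]
tool_rot: [-3.142, -0.0, -2.765]
force: [1.0, -1.4, 1.1]
width: 35.4
gripper_force: 62.2
```

Call:
send_rows:
  series:
    - {"ax":0,"ay":0,"dx":0,"dy":0,"dz":0.08,"az":0,"hand":1}
    - {"ax":0,"ay":0,"dx":0,"dy":0,"dz":0.08,"az":0,"hand":1}

```text
clock: 11.05
eef_pos: [594.8, -139.6, 96.8]
tool_rot: [-3.141, -0.0, -2.765]
force: [-0.3, -0.7, 7.1]
width: 35.2
gripper_force: 62.9
```

Call:
send_rows:
  series:
    - {"ax":0,"ay":0,"dx":0,"dy":0,"dz":-0.08,"az":0,"hand":1}
    - {"ax":0,"ay":0,"dx":0,"dy":0,"dz":-0.15,"az":0,"hand":1}
    - {"ax":0,"ay":0,"dx":0,"dy":0,"dz":-0.15,"az":0,"hand":1}
    - {"ax":0,"ay":0,"dx":0,"dy":0,"dz":-0.13,"az":0.04,"hand":1}
    - {"ax":0,"ay":0,"dx":0,"dy":0,"dz":-0.1,"az":0.08,"hand":1}
    - {"ax":0,"ay":0,"dx":0,"dy":0,"dz":-0.08,"az":0.12,"hand":1}
    - {"ax":0,"ay":0,"dx":0,"dy":0,"dz":-0.06,"az":0.15,"hand":1}
    - {"ax":0,"ay":0,"dx":0,"dy":0,"dz":-0.06,"az":0.15,"hand":1}
    - {"ax":0,"ay":0,"dx":0,"dy":0,"dz":-0.06,"az":0.15,"hand":1}

```text
clock: 11.95
eef_pos: [594.7, -140.1, 96.1]
tool_rot: [-3.141, -0.001, -2.915]
force: [2.0, -2.5, -2.9]
width: 35.6
gripper_force: 61.5
```

```bash
cat > st.py <<'E'
from h import *
s=read_state();y=s['tool_rot'][2];turn=(-2.765-y);turn=turn%(2*np.pi) if turn>-.5 else turn
print('turn',np.degrees(turn).round(1),'zbot',(97.0-6.5*turn).round(2),'z',s['eef_pos'].round(2),'F',s['force'].round(1),'T',s['torque'].round(3),s['qpos'].round(2))
E
python3 st.py
```

```text
turn 8.6 zbot 96.02 z [ 594.68 -140.08   96.13] F [ 2.  -2.5 -2.9] T [-0.473 -0.642  0.005] [ 0.6   0.84 -0.71  1.73  0.71  0.84  1.36]
```

Call:
send_rows:
  series:
    - {"ax":0,"ay":0,"dx":0,"dy":0,"dz":0,"az":0.04,"hand":1}
    - {"ax":0,"ay":0,"dx":0,"dy":0,"dz":0.02,"az":0.08,"hand":1}
    - {"ax":0,"ay":0,"dx":0,"dy":0,"dz":0.045,"az":0.12,"hand":1}
    - {"ax":0,"ay":0,"dx":0,"dy":0,"dz":0.07,"az":0.16,"hand":1}
    - {"ax":0,"ay":0,"dx":0,"dy":0,"dz":0.07,"az":0.16,"hand":1}
    - {"ax":0,"ay":0,"dx":0,"dy":0,"dz":0.07,"az":0.16,"hand":1}

```text
clock: 12.55
eef_pos: [594.7, -140.1, 95.5]
tool_rot: [-3.141, -0.0, -3.074]
force: [3.1, -2.8, -4.2]
width: 35.6
gripper_force: 61.3
```

```bash
python3 st.py
```

```text
turn 17.7 zbot 94.99 z [ 594.72 -140.06   95.47] F [ 3.1 -2.8 -4.2] T [-0.646 -0.669  0.019] [ 0.58  0.83 -0.67  1.73  0.68  0.82  1.23]
```

Call:
send_rows:
  series:
    - {"ax":0,"ay":0,"dx":0,"dy":0,"dz":0.025,"az":0.04,"hand":1}
    - {"ax":0,"ay":0,"dx":0,"dy":0,"dz":0.05,"az":0.08,"hand":1}
    - {"ax":0,"ay":0,"dx":0,"dy":0,"dz":0.05,"az":0.08,"hand":1}
    - {"ax":0,"ay":0,"dx":0,"dy":0,"dz":0.05,"az":0.08,"hand":1}

```text
clock: 12.95
eef_pos: [594.8, -140.1, 95.1]
tool_rot: [-3.141, -0.0, 3.129]
force: [3.1, -2.5, -3.8]
width: 35.4
gripper_force: 61.3
```

```bash
python3 st.py
```

```text
turn -337.7 zbot 135.31 z [ 594.8  -140.07   95.15] F [ 3.1 -2.5 -3.8] T [-0.747 -0.617  0.049] [ 0.57  0.83 -0.65  1.73  0.66  0.81  1.16]
```

Call:
send_rows:
  series:
    - {"ax":0,"ay":0,"dx":0,"dy":0,"dz":0.03,"az":0.045,"hand":1}
    - {"ax":0,"ay":0,"dx":0,"dy":0,"dz":0.06,"az":0.09,"hand":1}
    - {"ax":0,"ay":0,"dx":0,"dy":0,"dz":0.06,"az":0.09,"hand":1}
    - {"ax":0,"ay":0,"dx":0,"dy":0,"dz":0.06,"az":0.09,"hand":1}

```text
clock: 13.35
eef_pos: [594.9, -140.0, 94.6]
tool_rot: [-3.141, 0.0, 3.039]
force: [2.8, -3.5, -3.8]
width: 35.1
gripper_force: 61.3
```

Call:
send_rows:
  series:
    - {"ax":0,"ay":0,"dx":0,"dy":0,"dz":0.03,"az":0.045,"hand":1}
    - {"ax":0,"ay":0,"dx":0,"dy":0,"dz":0.06,"az":0.09,"hand":1}
    - {"ax":0,"ay":0,"dx":0,"dy":0,"dz":0.06,"az":0.09,"hand":1}
    - {"ax":0,"ay":0,"dx":0,"dy":0,"dz":0.06,"az":0.09,"hand":1}

```text
clock: 13.75
eef_pos: [594.9, -140.0, 94.0]
tool_rot: [-3.141, 0.0, 2.949]
force: [3.1, -4.3, -4.2]
width: 35.6
gripper_force: 61.3
```

```bash
sed -i 's/turn=turn%.*/turn=turn%(2*np.pi)/' st.py; python3 st.py
```

```text
turn 32.6 zbot 93.3 z [ 594.86 -140.02   94.05] F [ 3.1 -4.3 -4.2] T [-0.935 -0.684  0.055] [ 0.54  0.82 -0.6   1.73  0.62  0.79  1.02]
```

Call:
send_rows:
  series:
    - {"ax":0,"ay":0,"dx":-0.04,"dy":-0.03,"dz":0.03,"az":0.045,"hand":1}
    - {"ax":0,"ay":0,"dx":-0.04,"dy":-0.03,"dz":0.06,"az":0.09,"hand":1}
    - {"ax":0,"ay":0,"dx":-0.04,"dy":-0.03,"dz":0.06,"az":0.09,"hand":1}
    - {"ax":0,"ay":0,"dx":-0.04,"dy":-0.03,"dz":0.06,"az":0.09,"hand":1}

```text
clock: 14.15
eef_pos: [594.9, -140.0, 93.3]
tool_rot: [-3.141, -0.001, 2.86]
force: [1.2, -3.5, -3.5]
width: 35.4
gripper_force: 61.3
```

Call:
send_rows:
  series:
    - {"ax":0,"ay":0,"dx":0,"dy":0,"dz":0.03,"az":0.045,"hand":1}
    - {"ax":0,"ay":0,"dx":0,"dy":0,"dz":0.06,"az":0.09,"hand":1}
    - {"ax":0,"ay":0,"dx":0,"dy":0,"dz":0.06,"az":0.09,"hand":1}
    - {"ax":0,"ay":0,"dx":0,"dy":0,"dz":0.06,"az":0.09,"hand":1}

```text
clock: 14.55
eef_pos: [594.9, -140.2, 92.8]
tool_rot: [-3.141, -0.0, 2.77]
force: [1.6, -3.3, -4.1]
width: 35.5
gripper_force: 61.3
```

```bash
python3 st.py
```

```text
turn 42.9 zbot 92.13 z [ 594.93 -140.16   92.76] F [ 1.6 -3.3 -4.1] T [-0.859 -0.419  0.033] [ 0.52  0.81 -0.56  1.74  0.58  0.77  0.87]
```

Call:
send_rows:
  series:
    - {"ax":0,"ay":0,"dx":0,"dy":-0.02,"dz":0.03,"az":0.045,"hand":1}
    - {"ax":0,"ay":0,"dx":0,"dy":-0.02,"dz":0.06,"az":0.09,"hand":1}
    - {"ax":0,"ay":0,"dx":0,"dy":-0.02,"dz":0.06,"az":0.09,"hand":1}
    - {"ax":0,"ay":0,"dx":0,"dy":-0.02,"dz":0.06,"az":0.09,"hand":1}

```text
clock: 14.95
eef_pos: [595.0, -140.1, 92.2]
tool_rot: [3.141, -0.0, 2.68]
force: [1.0, -3.0, -3.1]
width: 35.2
gripper_force: 61.3
```

Call:
send_rows:
  series:
    - {"ax":0,"ay":0,"dx":0,"dy":-0.02,"dz":0.03,"az":0.045,"hand":1}
    - {"ax":0,"ay":0,"dx":0,"dy":-0.02,"dz":0.06,"az":0.09,"hand":1}
    - {"ax":0,"ay":0,"dx":0,"dy":-0.02,"dz":0.06,"az":0.09,"hand":1}
    - {"ax":0,"ay":0,"dx":0,"dy":-0.02,"dz":0.06,"az":0.09,"hand":1}

```text
clock: 15.35
eef_pos: [595.1, -140.2, 91.9]
tool_rot: [3.141, -0.0, 2.59]
force: [1.7, -2.4, -1.2]
width: 35.2
gripper_force: 61.5
```

```bash
python3 st.py
```

```text
turn 53.2 zbot 90.96 z [ 595.08 -140.18   91.87] F [ 1.7 -2.4 -1.2] T [-0.618 -0.214 -0.046] [ 0.49  0.8  -0.51  1.74  0.53  0.75  0.73]
```

Call:
send_rows:
  series:
    - {"ax":0,"ay":0,"dx":0,"dy":0,"dz":0.03,"az":0.045,"hand":1}
    - {"ax":0,"ay":0,"dx":0,"dy":0,"dz":0.06,"az":0.09,"hand":1}
    - {"ax":0,"ay":0,"dx":0,"dy":0,"dz":0.06,"az":0.09,"hand":1}
    - {"ax":0,"ay":0,"dx":0,"dy":0,"dz":0.06,"az":0.09,"hand":1}

```text
clock: 15.75
eef_pos: [595.2, -140.2, 91.4]
tool_rot: [3.141, 0.0, 2.5]
force: [0.6, -1.8, 1.3]
width: 35.4
gripper_force: 61.8
```

```bash
python3 st.py
```

```text
turn 58.4 zbot 90.38 z [ 595.2  -140.2    91.42] F [ 0.6 -1.8  1.3] T [-0.583 -0.007 -0.083] [ 0.48  0.79 -0.48  1.74  0.51  0.74  0.66]
```

Call:
send_rows:
  series:
    - {"ax":0,"ay":0,"dx":0,"dy":0,"dz":0.03,"az":0.045,"hand":1}
    - {"ax":0,"ay":0,"dx":0,"dy":0,"dz":0.06,"az":0.09,"hand":1}
    - {"ax":0,"ay":0,"dx":0,"dy":0,"dz":0.06,"az":0.09,"hand":1}
    - {"ax":0,"ay":0,"dx":0,"dy":0,"dz":0.06,"az":0.09,"hand":1}

```text
clock: 16.15
eef_pos: [595.2, -140.3, 90.9]
tool_rot: [3.141, 0.0, 2.409]
force: [0.2, -0.8, 3.8]
width: 35.0
gripper_force: 62.2
```

```bash
python3 st.py
```

```text
turn 63.5 zbot 89.79 z [ 595.22 -140.27   90.86] F [ 0.2 -0.8  3.8] T [-0.504  0.087 -0.053] [ 0.46  0.79 -0.46  1.74  0.49  0.73  0.59]
```

Bite is felt at about 48° of turn (rise 0.49 N/deg afterwards). Target about 77°.

Call:
send_rows:
  series:
    - {"ax":0,"ay":0,"dx":0,"dy":0,"dz":0.03,"az":0.045,"hand":1}
    - {"ax":0,"ay":0,"dx":0,"dy":0,"dz":0.06,"az":0.09,"hand":1}
    - {"ax":0,"ay":0,"dx":0,"dy":0,"dz":0.08,"az":0.12,"hand":1}
    - {"ax":0,"ay":0,"dx":0,"dy":0,"dz":0.08,"az":0.12,"hand":1}
    - {"ax":0,"ay":0,"dx":0,"dy":0,"dz":0.08,"az":0.12,"hand":1}

```text
clock: 16.65
eef_pos: [595.2, -140.3, 90.3]
tool_rot: [3.141, 0.0, 2.289]
force: [-0.9, -1.1, 5.8]
width: 35.1
gripper_force: 62.6
```

Call:
send_rows:
  series:
    - {"ax":0,"ay":0,"dx":0,"dy":0,"dz":0.03,"az":0.045,"hand":1}
    - {"ax":0,"ay":0,"dx":0,"dy":0,"dz":0.06,"az":0.09,"hand":1}
    - {"ax":0,"ay":0,"dx":0,"dy":0,"dz":0.08,"az":0.12,"hand":1}
    - {"ax":0,"ay":0,"dx":0,"dy":0,"dz":0.08,"az":0.12,"hand":1}
    - {"ax":0,"ay":0,"dx":0,"dy":0,"dz":0.08,"az":0.12,"hand":1}

```text
clock: 17.15
eef_pos: [595.0, -140.4, 89.6]
tool_rot: [-3.141, 0.0, 2.169]
force: [-1.6, -1.4, 8.4]
width: 35.2
gripper_force: 62.8
```

```bash
python3 st.py
```

```text
turn 77.3 zbot 88.23 z [ 594.97 -140.45   89.62] F [-1.6 -1.4  8.4] T [-0.594  0.417  0.005] [ 0.42  0.78 -0.39  1.74  0.43  0.71  0.4 ]
```

Call:
send_rows:
  series:
    - {"ax":0,"ay":0,"dx":0,"dy":0,"dz":-0.04,"az":0,"hand":1}
    - {"ax":0,"ay":0,"dx":0,"dy":0,"dz":-0.08,"az":0,"hand":1}
    - {"ax":0,"ay":0,"dx":0,"dy":0,"dz":-0.08,"az":0,"hand":1}

```text
clock: 17.45
eef_pos: [594.9, -140.5, 89.7]
tool_rot: [-3.142, -0.0, 2.169]
force: [-0.7, -2.3, 4.9]
width: 35.2
gripper_force: 62.2
```

```bash
python3 st.py
```

```text
turn 77.3 zbot 88.23 z [ 594.94 -140.45   89.74] F [-0.7 -2.3  4.9] T [-0.559  0.214  0.045] [ 0.43  0.78 -0.39  1.74  0.43  0.71  0.4 ]
```

Release and retreat upward.

Call:
send_rows:
  series:
    - {"ax":0,"ay":0,"dx":0,"dy":0,"dz":-0.04,"az":0,"hand":0}
    - {"ax":0,"ay":0,"dx":0,"dy":0,"dz":-0.04,"az":0,"hand":0}
    - {"ax":0,"ay":0,"dx":0,"dy":0,"dz":-0.04,"az":0,"hand":0}
    - {"ax":0,"ay":0,"dx":0,"dy":0,"dz":-0.04,"az":0,"hand":0}
    - {"ax":0,"ay":0,"dx":0,"dy":0,"dz":-0.04,"az":0,"hand":0}
    - {"ax":0,"ay":0,"dx":0,"dy":0,"dz":-0.04,"az":0,"hand":0}
    - {"ax":0,"ay":0,"dx":0,"dy":0,"dz":-0.04,"az":0,"hand":0}
    - {"ax":0,"ay":0,"dx":0,"dy":0,"dz":-0.04,"az":0,"hand":0}

```text
clock: 18.25
eef_pos: [595.0, -140.5, 90.0]
tool_rot: [3.142, 0.0, 2.168]
force: [-0.7, -0.7, -0.3]
width: 85.2
gripper_force: 0.0
```

Call:
send_rows:
  series:
    - {"ax":0,"ay":0,"dx":0,"dy":0,"dz":-1,"az":0,"hand":0}
    - {"ax":0,"ay":0,"dx":0,"dy":0,"dz":-3,"az":0,"hand":0}
    - {"ax":0,"ay":0,"dx":0,"dy":0,"dz":-6,"az":0,"hand":0}
    - {"ax":0,"ay":0,"dx":0,"dy":0,"dz":-10,"az":0,"hand":0}
    - {"ax":0,"ay":0,"dx":0,"dy":0,"dz":-14,"az":0,"hand":0}
    - {"ax":0,"ay":0,"dx":0,"dy":0,"dz":-16,"az":0,"hand":0}
    - {"ax":0,"ay":0,"dx":0,"dy":0,"dz":-16,"az":0,"hand":0}
    - {"ax":0,"ay":0,"dx":0,"dy":0,"dz":-16,"az":0,"hand":0}

```text
clock: 19.05
eef_pos: [594.9, -140.5, 250.7]
tool_rot: [3.141, 0.001, 2.168]
force: [-0.4, 0.9, -1.0]
width: 85.2
gripper_force: 0.0
```

```bash
python3 st.py; python3 -c "
from h import *
d=snap('wrist','w6'); b=snap('side','s6')
im=np.hstack([cv2.resize(d['pixels'],(460,345)),cv2.resize(b['pixels'][100:260,160:320],(340,345))])
cv2.imwrite('pics/c6.png',im[:,:,::-1])"
```

```text
turn 77.4 zbot 88.22 z [ 594.89 -140.54  250.66] F [-0.4  0.9 -1. ] T [-0.034 -0.01   0.001] [ 0.48  0.59 -0.48  1.6   0.31  1.03  0.51]
```

View pics/c6.png

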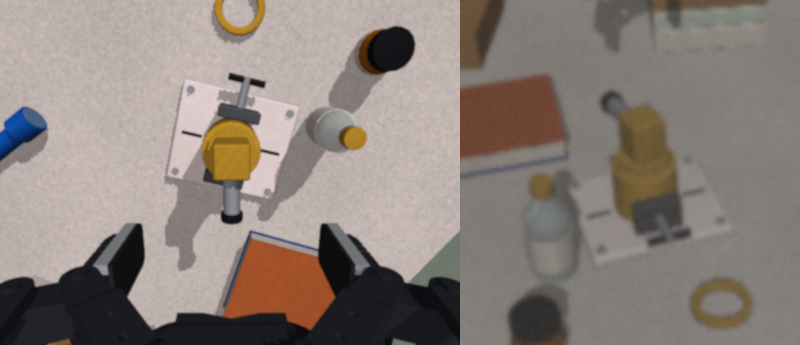

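The elbow stands upright in the socket. In the wrist view its arm (block 231,160 to end 231,215) is still in line with the tool, so it kept the 77° turn. The bystanders have not moved.

```bash
python3 -c "
from cell import *
print(finish_job())"
```

```text
the job is handed in; nothing more can be done
None
```

I screwed the elbow in to about 77°, roughly 29° past the washer's bite (felt at about 48°), let go, backed the arm off and handed the job in; the hand-in gave no verdict.

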